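# Make up two test kits in a sample-preparation lab

## Robot

A 6-joint arm with a two-finger parallel gripper is mounted at the origin on the work surface. World frame = base frame: x ahead of the robot, y to its left, z up, the work surface at z = 0. Lengths are in m, angles in rad, forces in N, time in s.
With the tool pointing down it reaches from about 0.325 to 0.775 m from the base axis. Payload 5.5 kg.
Tool frame: the origin (TCP) lies midway between the tips of the shut fingers; the grasp point (between the pads) lies 19 mm behind it; z points along the fingers, y is the direction in which the jaws open and shut (so a half turn about z gives the same grasp; the last joint's range is limited). The gripper opens to 88 mm and grips with 3 to 60 N. Pads are 20 mm wide; open, the fingers measure 115 mm over their backs; the gripper's body (75 mm by 178 mm) begins 61 mm behind the grasp point.
Start: joints at [1.243, 0.091, 1.231, -0, 1.82, -0.057], TCP at [0.161, 0.578, 0.223] pointing down, gripper open.
Joint ranges: [-2.87, 2.87], [-0.86, 2.18], [0.17, 2.46], [-1.51, 4.65], [0.06, 2.69], [-2.65, 2.65]. Speed limits (rad/s): [2.57, 2.57, 3.01, 3.14, 3.14, 3.14].

## Interface

Orientations are given as a unit quaternion [x, y, z, w].
In Python, from cell import read_state, imaging, sign_off gives the robot as it stands.
- The arm moves only by the tool carry_out, never from a script. Its argument "steps" is text: rows parted by semicolons, each of 5 numbers parted by spaces: the gripper's target within -1 to 1 (shut at 1, half-way at 0, fully open at -1), then the shift along the tool's x, y, z in units of 2.5 cm (1.0 is 2.5 cm), then the turn about the tool's z in units of 5 degrees (1.0 is 5 degrees). In form: jaw tx ty tz turn; .... A call has exactly 10 rows; each row shifts and turns the commanded pose from where the row before left it, along the tool's axes as they then stand; what a row does not reach is not made up. A row lasts 1/8 s, in which the tool goes at most 62.5 mm and 10.7 degrees, less where a joint would pass 70% of its speed; a pose out of reach is approached as far as the arm can. A call with a number of a shift or a turn outside -1 to 1 is refused whole. A call with a gripper value outside its range is refused whole. The fingers move at their own pace and stop on an object; "force" is the grip in N (left out, the last holds). Time passes only in rows, so rows that do not move let the fingers close, or fill a call up. It gives the time, the measured TCP pose, the force and the opening at its end, in the units of the state.
- read_state(): the state, without advancing time (a new reading comes with each control period).
- imaging.snapshot(name): name is "scene" or "top"; returns the picture (384x512x3 uint8, red, green, blue); there is no depth.
- imaging.camera_params(name): a dict with "mtx" (3x3 intrinsics, pixels), "k1" (the pictures are not rectified: a ray, as slopes to the right and down, at radius r is drawn at 1 + k1 r^2 times it, then the intrinsics apply), "world_from_camera" (4x4, takes a point from camera to world coordinates). Camera axes: x right, y up, looking along -z (the intrinsics and any distortion apply to the point x, -y, -z); pixel columns grow to the right and rows downward; lengths in m; the calibration is good to about 2 mm. A picture is of the moment at which its call begins. camera_params takes no time and is no camera call.
- sign_off(): hands the job in, once; it reports no verdict.
The state is a dict: "clock": time; "qpos": joint angles; "joint_velocities": joint speeds; "tau": joint torques, N m; "ee_pos": TCP position; "tool_rot": TCP orientation; "ft_force": force on the tool from outside, world axes, zero at the start; "moment": the same for the moment, N m; "grip_width": finger opening in m.
Only numpy, scipy, OpenCV 4.12 (cv2) and the standard library are available. Lean on these libraries where they do the work, as an engineer would, in place of code of your own. Each camera call takes 0.05 s, during which the arm holds its last target. There are 200 camera calls.

## Task

Make up the two test kits on their trays: the brown carton and the white porcelain crucible on the yellow tray, the red-capped jar and the aluminium tin on the blue tray, each standing upright and flat on the tray's floor; never let the red-capped jar tip over. The brown carton is the middle one of the stack, so first lift the white carton off and set it down on the bench before you disturb the brown one, and finish with the white carton put back squarely on the middle of the grey one. Leave the grey carton, the green-capped jar and the tongs where they are.

Things in the scene. Friction and masses are not known exactly. Their poses are not given: they have to be found in the camera images.
- yellow_tray: Shallow yellow sheet-steel tray lying on the bench, open above, 206 x 131 mm outside, floor 3 mm thick, walls 3 mm thick, rim 14 mm above the bench (a bead on the rim adds 2 mm); a small wire handle stands out 17 mm at each short end. Loose, 0.8 kg. Origin: centre of its underside; x along its long side, y along its short side, z up. Its place is exchanged at random with those of the blue tray and the carton stack.
- blue_tray: The same tray in blue (206 x 131 mm outside, floor and walls 3 mm, rim 14 mm high). Origin: centre of its underside; x along its long side, y along its short side, z up.
- grey_carton: Grey carton, 120 x 88 x 55 mm high, the bottom one of the stack of three, standing on the bench. Origin: centre of its underside; x along its 120 mm side, y along its 88 mm side, z up.
- brown_carton_mid (a point): Brown cardboard carton, rigid, 96 x 64 x 50 mm high, standing on the grey carton under the white one; its edges show all round the white carton from above. The point is its centre, 25 mm above its underside; x along its 96 mm side, y along its 64 mm side (grip across this), z up. About 0.16 kg.
- white_carton_mid (a point): Small white carton, rigid, 56 x 44 x 36 mm high, on top of the stack. The point is its centre, 18 mm above its underside; x along its 56 mm side, y along its 44 mm side (grip across this), z up. About 0.07 kg.
- red_jar_mid (a point): Amber glass sample jar with a RED screw cap, round, 58 mm diameter, 72 mm high, standing on the bench. The point is its centre, 36 mm above its underside; z along its axis, up. About 0.18 kg.
- green_jar_mid (a point): Amber glass sample jar with a GREEN screw cap, round, 58 mm diameter, 72 mm high, standing on the bench; it belongs to neither kit. The point is its centre, 36 mm above its underside.
- tin_mid (a point): Closed aluminium moisture tin with a flat lid, round, 44 mm high, 60 mm diameter, lid 62 mm diameter over the top 16 mm, standing on the bench. The point is its centre, 22 mm above its underside; z along its axis, up. About 0.09 kg.
- crucible_mid (a point): White porcelain crucible, an open round cup 54 mm high, 49 mm diameter over its straight upper 19 mm, tapering below that to a 33 mm foot, standing on the bench; grip it from outside near the rim. The point is its centre, 27 mm above its underside; z along its axis, up. About 0.07 kg.
- tongs: Steel crucible tongs lying flat on the far side of the bench, about 220 mm long, 70 mm wide over the rings and 8 mm high. Origin: near the middle of their length, at bench level; y along their length, z up.
There are look-alikes about, which are no part of the job. What is shaped like the part that bears brown_carton_mid but purple is not meant.

How it is judged:
By the outcome, as a careful person would: the job done as asked, in the order asked, and still so for the second after the job is handed in, with the robot touching nothing.
It also fails if it takes over 147 s, if anything falls off the work surface, if the arm or the gripper's body presses on something with over 40 N, if the wrist force passes 120 N, or if a joint passes its speed limit or range.

## Working session

There is one attempt and no reset: what is moved stays moved. The work goes in short steps, Python scripts to look and compute and a tool call to move; the robot and the scene stay as the last step left them, time stands still between calls to the robot, and variables do not carry over. Pictures are saved under pics/ and viewed, about 12 in all and at most 16, crops included, and the job is handed in when it is done.

Besides the shell and the picture viewer there is one more tool, called after ">>>" as name(argument=value, ...) on one line, values as JSON. carry_out: Moves the arm, as the interface text tells. Shifts and turns lie within -1 to 1; 1 stands for 2.5 cm of shift or 5 degrees of turn. Its arguments: {"type":"object","properties":{"steps":{"type":"string"},"force":{"type":"number"}},"required":["steps"]}

```bash
mkdir -p pics; ls; cat > h.py <<'E'
import numpy as np,cv2
from cell import read_state,imaging,sign_off
def ray(cam,u,v):
    p=imaging.camera_params(cam);K=np.array(p["mtx"]);T=np.array(p["world_from_camera"])
    x=np.array([(u-K[0,2])/K[0,0],(v-K[1,2])/K[1,1]]);y=x.copy()
    for _ in range(30): y=x/(1+p["k1"]*(y@y))
    d=T[:3,:3]@np.array([y[0],-y[1],-1]);return T[:3,3],d
def at(cam,u,v,z):
    o,d=ray(cam,u,v);return o+d*(z-o[2])/d[2]
def proj(cam,P):
    p=imaging.camera_params(cam);K=np.array(p["mtx"]);T=np.array(p["world_from_camera"])
    c=T[:3,:3].T@(np.array(P)-T[:3,3]);s=np.array([c[0],-c[1]])/-c[2];s=s*(1+p["k1"]*(s@s))
    return K[0,0]*s[0]+K[0,2],K[1,1]*s[1]+K[1,2]
def snap(cam,fn,crop=None,scale=1):
    im=imaging.snapshot(cam)[:,:,::-1]
    if crop: a,b,c,d=crop; im=im[b:d,a:c]
    if scale!=1: im=cv2.resize(im,None,fx=scale,fy=scale,interpolation=cv2.INTER_CUBIC)
    cv2.imwrite("pics/"+fn,im)
E
python3 - <<'E'
from h import *
snap("top","t0.png",scale=1.56);snap("scene","s0.png",scale=1.56)
for c in("top","scene"):print(imaging.camera_params(c))
print(read_state())
E
```

```text
pics
{'mtx': array([[398.4382582 ,   0.        , 249.54840239],
       [  0.        , 398.4382582 , 194.69920917],
       [  0.        ,   0.        ,   1.        ]]), 'k1': -0.03754890253362626, 'world_from_camera': array([[ 0.00725394,  0.9958942 , -0.09023371,  0.55652692],
       [-0.99991825,  0.00627374, -0.01114186,  0.03388021],
       [-0.01053001,  0.09030716,  0.99585829,  1.05121498],
       [ 0.        ,  0.        ,  0.        ,  1.        ]])}
{'mtx': array([[460.39794304,   0.        , 262.77720358],
       [  0.        , 460.39794304, 199.09103606],
       [  0.        ,   0.        ,   1.        ]]), 'k1': -0.132170596184681, 'world_from_camera': array([[ 0.89401027, -0.34787941,  0.28235713,  1.06507568],
       [ 0.4480273 ,  0.69994042, -0.55619685, -0.77472875],
       [-0.00414374,  0.62374941,  0.7816134 ,  1.23668268],
       [ 0.        ,  0.        ,  0.        ,  1.        ]])}
{'clock': 0.1, 'qpos': array([ 1.24330675e+00,  9.17855574e-02,  1.23173601e+00, -2.75952325e-05,
        1.81980462e+00, -5.66926417e-02]), 'joint_velocities': array([-0.00056107, -0.00042685, -0.00402688,  0.00181658, -0.00246226,
       -0.00124844]), 'tau': array([ 2.16646113e-03, -4.47856772e+01, -4.07568955e+01,  6.99311751e-02,
        2.84185493e-02, -1.38327746e-04]), 'ee_pos': array([0.16042214, 0.5778858 , 0.22163539]), 'tool_rot': array([ 1.34988449e-01,  9.90846793e-01, -8.53378345e-04, -1.52347226e-04]), 'ft_force': array([-0.25214966,  0.1243786 ,  0.03447972]), 'moment': array([-0.00764532, -0.01700207, -0.06611175]), 'grip_width': 0.08777259716287071}
```

View pics/t0.png

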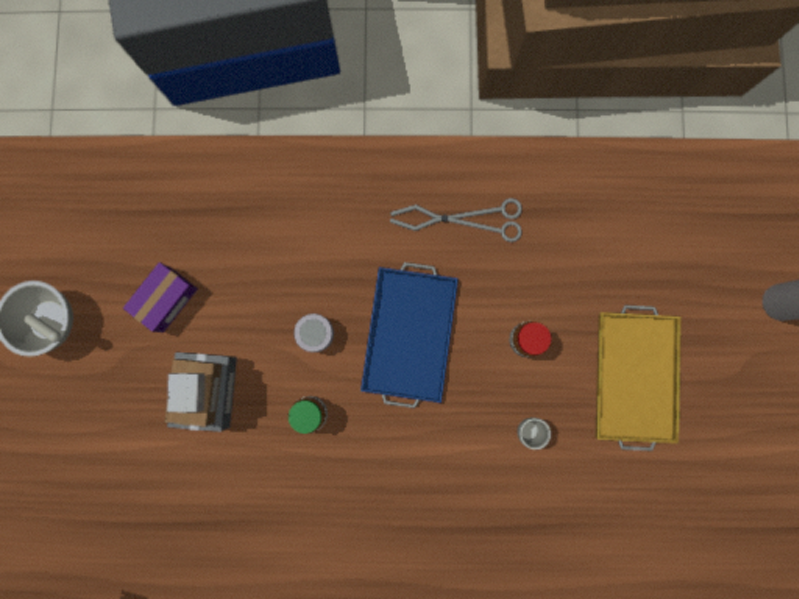

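View pics/s0.png

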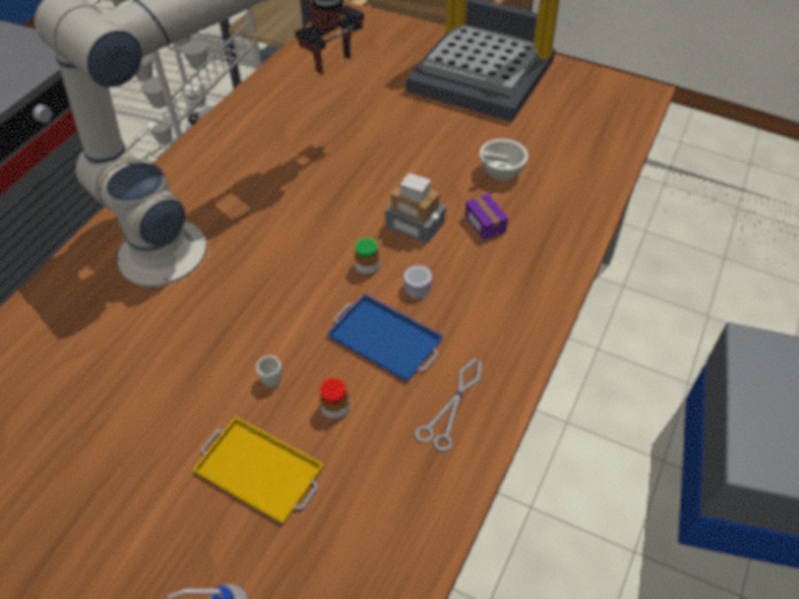

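The top view shows (799-wide pixels):
- Stack at (200,392), with the purple look-alike carton at (160,297), which is not meant.
- Tin at (313,333) and green jar at (306,417).
- Blue tray at (410,335) and yellow tray at (639,377).
- Red jar at (534,338), crucible at (535,433), tongs at (455,220).

Next I'll check enlarged crops.

```bash
python3 - <<'E'
from h import *
im=imaging.snapshot("top")[:,:,::-1];im2=imaging.snapshot("scene")[:,:,::-1]
def c(im,a,b,w,h,s): return cv2.resize(im[b:b+h,a:a+w],None,fx=s,fy=s,interpolation=cv2.INTER_CUBIC)
cv2.imwrite("pics/c1.png",c(im,75,160,150,130,5))   # x75 y160
cv2.imwrite("pics/c2.png",c(im,225,160,220,140,3.6))
cv2.imwrite("pics/c3.png",c(im2,215,95,130,115,6)[:600,:780])
E
```

```text
(no output)
```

View pics/c1.png

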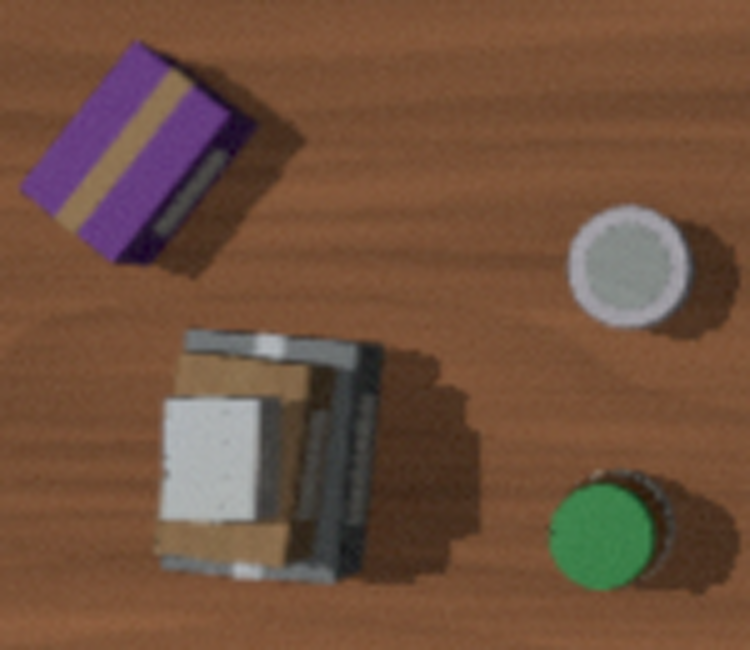

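View pics/c2.png

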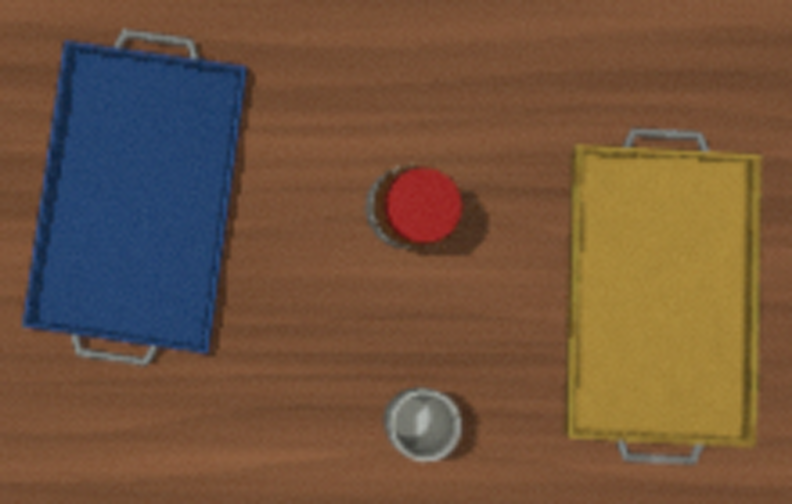

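View pics/c3.png

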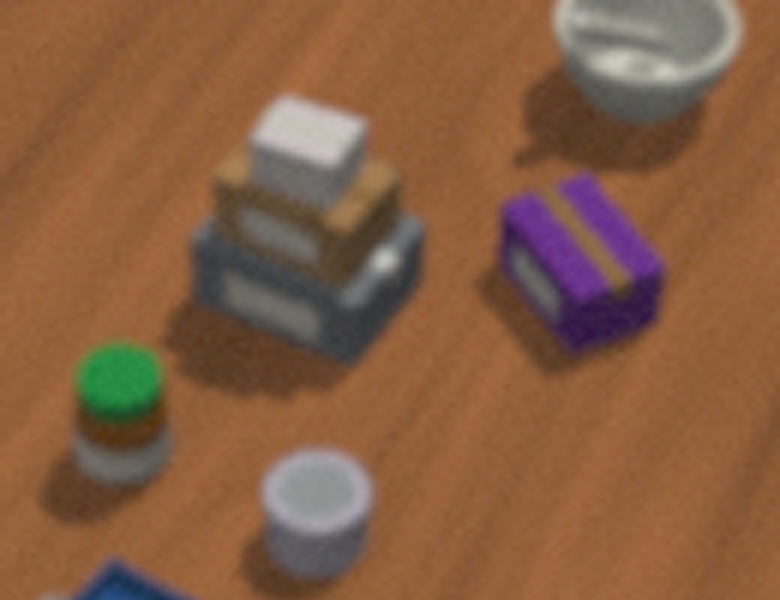

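```bash
cat > m.py <<'E'
from h import *
def w(X,Y,s,a,b,z): return at("top",(X+.5)/s-.5+a,(Y+.5)/s-.5+b,z)[:2]
def rect(n,c,s,a,b,z):
    P=np.array([w(*p,s,a,b,z) for p in c]); e=P[1:]-P[:-1]
    box=cv2.minAreaRect((P*1000).astype(np.float32))
    k=[np.degrees(np.arctan2(d[1],d[0]))for d in(P[1]-P[0],P[2]-P[3],P[2]-P[1],P[3]-P[0])]
    L=[np.linalg.norm(d)for d in(P[1]-P[0],P[2]-P[3],P[2]-P[1],P[3]-P[0])]
    print(n,"c",P.mean(0).round(4),"ang 01,32,12,03",np.round(k,1),"len",np.round(L,4))
E
python3 - <<'E'
from m import *
rect("white",[(165,400),(259,397),(255,521),(162,521)],5,75,160,.141)
rect("brown",[(180,353),(312,366),(288,567),(156,552)],5,75,160,.105)
rect("grey",[(187,330),(358,345),(335,582),(162,570)],5,75,160,.055)
rect("blue",[(64,42),(247,66),(209,354),(24,327)],3.6,225,160,.016)
rect("yellow",[(576,146),(762,156),(753,445),(569,438)],3.6,225,160,.016)
for n,a in dict(red=(425,206,3.6,225,160,.072),cru=(424,425,3.6,225,160,.054),tin=(630,266,5,75,160,.044),green=(603,537,5,75,160,.072),purple=(130,155,5,75,160,.05)).items():
    p=w(*a);print(n,p.round(4),np.hypot(*p).round(3))
E
```

```text
white c [0.5068 0.3467] ang 01,32,12,03 [ -87.6  -89.3  180.  -179.4] len [0.0435 0.0429 0.0562 0.0549]
brown c [0.5052 0.3477] ang 01,32,12,03 [-95.  -95.6 174.8 175. ] len [0.064  0.0637 0.0951 0.0944]
grey c [0.504 0.351] ang 01,32,12,03 [-94.4 -93.1 176.  176. ] len [0.0872 0.0873 0.1177 0.1197]
blue c [0.6    0.0116] ang 01,32,12,03 [-97.2 -97.8 172.4 172.6] len [0.1343 0.1337 0.2094 0.208 ]
yellow c [ 0.531  -0.3693] ang 01,32,12,03 [-92.7 -92.  176.4 177.5] len [0.1359 0.1323 0.2073 0.2089]
red [ 0.5921 -0.1842] 0.62
cru [ 0.4425 -0.1858] 0.48
tin [0.601  0.1688] 0.624
green [0.4676 0.176 ] 0.5
purple [0.6553 0.4249] 0.781
```

>>> carry_out(steps="-1 0 0 0 -0.8;-1 0 0 0 -0.8;-1 0 0 0 -0.8;-1 0 0 0 -0.8;-1 -1 -0.66 0 0;-1 -1 -0.66 0 0;-1 -1 -0.66 0 0;-1 -1 -0.66 0 0;-1 -1 -0.66 0 0;-1 -1 -0.66 0 0", force=15)

```text
clock: 1.45
ee_pos: [0.3121, 0.4798, 0.2224]
tool_rot: [-0.004, 1.0, -0.0, -0.0]
ft_force: [-0.0, 0.3, -0.7]
grip_width: 0.0883
```

```bash
cat > to.py <<'E'
import sys
from h import *
s=read_state();p=s["ee_pos"];x,y,z,w=s["tool_rot"]
from scipy.spatial.transform import Rotation as R
M=R.from_quat(s["tool_rot"]).as_matrix();yaw=np.degrees(np.arctan2(M[1,1],M[0,1]))
print("pos",p.round(4),"yaw",yaw.round(2),"tilt",M[:,2].round(3),"w",round(s["grip_width"],4),"F",s["ft_force"].round(1),"t",s["clock"])
v=[float(a) for a in sys.argv[1:]]
if v:
    tyaw=v[3]; c=np.radians(tyaw)   # shift expressed in axes AFTER turning to tyaw
    d=np.array(v[:3])-p; u=np.array([-np.sin(c)*d[0]+np.cos(c)*d[1],np.cos(c)*d[0]+np.sin(c)*d[1],-d[2]])
    # tool x axis = y axis rotated +90 (z down)
    u[0]=-(np.sin(c)*d[0]-np.cos(c)*d[1])
    print("turn",((yaw-tyaw)/5).round(3),"then units x,y,z",(u/.025).round(3))
E
python3 to.py 0.507 0.347 0.20 90.5
```

```text
pos [0.3121 0.4798 0.2224] yaw 90.49 tilt [-0. -0. -1.] w 0.0883 F [-0.   0.3 -0.7] t 1.45
turn -0.003 then units x,y,z [-7.751 -5.379  0.896]
```

>>> carry_out(steps="-1 -0.97 -0.67 0 0;-1 -0.97 -0.67 0 0;-1 -0.97 -0.67 0 0;-1 -0.97 -0.67 0 0;-1 -0.97 -0.67 0 0;-1 -0.97 -0.67 0 0;-1 -0.97 -0.67 0 0;-1 -0.97 -0.67 0 0;-1 0 0 0.5 0;-1 0 0 0.5 0")

```text
clock: 2.7
ee_pos: [0.5059, 0.3483, 0.1963]
tool_rot: [-0.004, 1.0, -0.0, -0.001]
ft_force: [-0.0, 0.5, 0.3]
grip_width: 0.0879
```

```bash
python3 to.py 0.507 0.347 0.11 90.5; python3 - <<'E'
from h import *
snap("scene","a1.png",(190,40,350,190),4)
E
```

```text
pos [0.5059 0.3483 0.1963] yaw 90.49 tilt [-0.001 -0.    -1.   ] w 0.0879 F [-0.   0.5  0.3] t 2.7
turn -0.002 then units x,y,z [-0.043 -0.054  3.453]
```

View pics/a1.png

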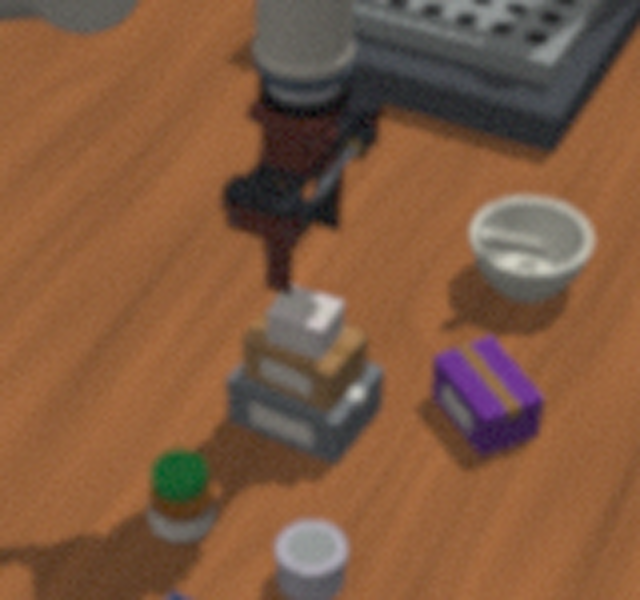

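The crop shows the gripper squarely above the white carton (305,320), so I can go down and grip.

>>> carry_out(steps="-1 0 0 1 0;-1 0 0 1 0;-1 0 0 1 0;-1 0 0 0.4 0;1 0 0 0 0;1 0 0 0 0;1 0 0 0 0;1 0 0 0 0;1 0 0 0 0;1 0 0 0 0", force=15)

```text
clock: 4.0
ee_pos: [0.5066, 0.3481, 0.1131]
tool_rot: [-0.004, 1.0, 0.0, 0.0]
ft_force: [-0.9, -0.7, 2.0]
grip_width: 0.044
```

```bash
python3 to.py 0.36 0.30 0.01 90
```

```text
pos [0.5066 0.3481 0.1131] yaw 90.47 tilt [ 0.001  0.    -1.   ] w 0.044 F [-0.9 -0.7  2. ] t 4.0
turn 0.095 then units x,y,z [ 5.866 -1.923  4.123]
```

>>> carry_out(steps="1 0 0 -0.5 0;1 0 0 -0.7 0;1 0 0 -0.8 0;1 0.97 -0.32 0 0;1 0.97 -0.32 0 0;1 0.97 -0.32 0 0;1 0.97 -0.32 0 0;1 0.97 -0.32 0 0;1 0.97 -0.32 0 0;1 0 0 0 0")

```text
clock: 5.25
ee_pos: [0.361, 0.299, 0.1647]
tool_rot: [-0.005, 1.0, 0.001, 0.001]
ft_force: [0.5, 0.2, -0.5]
grip_width: 0.044
```

>>> carry_out(steps="1 0 0 1 0;1 0 0 1 0;1 0 0 1 0;1 0 0 1 0;1 0 0 1 0;1 0 0 0.6 0;1 0 0 0.3 0;1 0 0 0.1 0;1 0 0 0 0;1 0 0 0 0")

```text
clock: 6.5
ee_pos: [0.3618, 0.2991, 0.0135]
tool_rot: [-0.004, 1.0, 0.0, 0.001]
ft_force: [0.4, 0.3, -0.9]
grip_width: 0.0441
```

```bash
python3 to.py 0.36 0.30 0.008 90.5
```

```text
pos [0.3618 0.2991 0.0135] yaw 90.49 tilt [ 0.001  0.001 -1.   ] w 0.0441 F [ 0.4  0.3 -0.9] t 6.5
turn -0.002 then units x,y,z [0.071 0.036 0.218]
```

>>> carry_out(steps="1 0 0 0.12 0;1 0 0 0.1 0;1 0 0 0 0;-1 0 0 0 0;-1 0 0 0 0;-1 0 0 0 0;-1 0 0 -0.6 0;-1 0 0 -1 0;-1 0 0 -1 0;-1 0 0 -1 0")

```text
clock: 7.75
ee_pos: [0.3615, 0.2989, 0.0991]
tool_rot: [-0.004, 1.0, 0.0, 0.0]
ft_force: [1.2, -0.1, -0.7]
grip_width: 0.0876
```

```bash
python3 to.py 0.5055 0.348 0.14 84.8; python3 - <<'E'
from h import *
im=imaging.snapshot("top")[:,:,::-1]
cv2.imwrite("pics/a2.png",cv2.resize(im[190:320,75:225],None,fx=5,fy=5,interpolation=cv2.INTER_CUBIC)[:600])
E
```

```text
pos [0.3615 0.2989 0.0991] yaw 90.48 tilt [ 0.001  0.001 -1.   ] w 0.0876 F [ 1.2 -0.1 -0.7] t 7.75
turn 1.136 then units x,y,z [-5.557  2.477 -1.634]
```

View pics/a2.png

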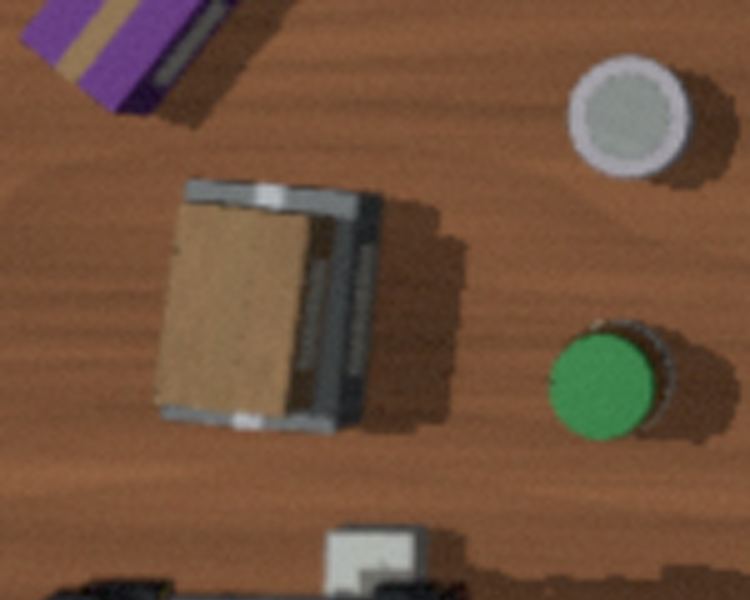

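Picture: the white carton is on the bench at crop (370,560), and the brown one is undisturbed at (235,310). Next I grip brown.

>>> carry_out(steps="-1 0 0 -0.82 0.57;-1 0 0 -0.82 0.57;-1 -0.926 0.413 0 0;-1 -0.926 0.413 0 0;-1 -0.926 0.413 0 0;-1 -0.926 0.413 0 0;-1 -0.926 0.413 0 0;-1 -0.926 0.413 0 0;-1 0 0 0.5 0;-1 0 0 0 0")

```text
clock: 9.05
ee_pos: [0.504, 0.3473, 0.1236]
tool_rot: [0.045, 0.999, -0.001, -0.002]
ft_force: [-0.4, -0.2, -0.1]
grip_width: 0.0879
```

```bash
python3 to.py 0.5055 0.348 0.071 84.8
```

```text
pos [0.504  0.3473 0.1236] yaw 84.79 tilt [-0.003 -0.002 -1.   ] w 0.0879 F [-0.4 -0.2 -0.1] t 9.05
turn -0.003 then units x,y,z [-0.056  0.032  2.103]
```

>>> carry_out(steps="-1 -0.05 0.03 0.7 0;-1 0 0 0.7 0;-1 0 0 0.6 0;-1 0 0 0.1 0;1 0 0 0 0;1 0 0 0 0;1 0 0 0 0;1 0 0 0 0;1 0 0 0 0;1 0 0 -0.3 0", force=22)

```text
clock: 10.3
ee_pos: [0.506, 0.348, 0.0796]
tool_rot: [0.046, 0.999, -0.001, -0.001]
ft_force: [-0.2, 0.7, -1.5]
grip_width: 0.0639
```

```bash
python3 to.py 0.577 -0.3715 0.17 86.9
```

```text
pos [0.506  0.348  0.0796] yaw 84.78 tilt [-0.002 -0.002 -1.   ] w 0.0639 F [-0.2  0.7 -1.5] t 10.3
turn -0.423 then units x,y,z [ -4.393 -28.585  -3.616]
```

>>> carry_out(steps="1 0 0 -0.9 -0.42;1 0 0 -1 0;1 0 0 -1 0;1 -0.147 -0.953 -0.1 0;1 -0.147 -0.953 0 0;1 -0.147 -0.953 0 0;1 -0.147 -0.953 0 0;1 -0.147 -0.953 0 0;1 -0.147 -0.953 0 0;1 -0.147 -0.953 0 0")

```text
clock: 11.55
ee_pos: [0.5225, 0.1779, 0.1537]
tool_rot: [0.028, 1.0, -0.001, -0.001]
ft_force: [0.1, -0.3, -1.9]
grip_width: 0.0636
```

>>> carry_out(steps="1 -0.147 -0.953 0 0;1 -0.147 -0.953 0 0;1 -0.147 -0.953 0 0;1 -0.147 -0.953 0 0;1 -0.147 -0.953 0 0;1 -0.147 -0.953 0 0;1 -0.147 -0.953 0 0;1 -0.147 -0.953 0 0;1 -0.147 -0.953 0 0;1 -0.147 -0.953 0 0")

```text
clock: 12.8
ee_pos: [0.5454, -0.0615, 0.1537]
tool_rot: [0.028, 1.0, 0.0, -0.002]
ft_force: [0.5, 0.8, -1.1]
grip_width: 0.0638
```

>>> carry_out(steps="1 -0.147 -0.953 0 0;1 -0.147 -0.953 0 0;1 -0.147 -0.953 0 0;1 -0.147 -0.953 0 0;1 -0.147 -0.953 0 0;1 -0.147 -0.953 0 0;1 -0.147 -0.953 0 0;1 -0.147 -0.953 0 0;1 -0.147 -0.953 0 0;1 -0.147 -0.953 0 0")

```text
clock: 14.05
ee_pos: [0.5709, -0.3008, 0.1556]
tool_rot: [0.027, 1.0, 0.0, -0.0]
ft_force: [0.1, -0.2, -1.8]
grip_width: 0.0638
```

```bash
python3 to.py 0.577 -0.3718 0.0205 86.9
```

```text
pos [ 0.5709 -0.3008  0.1556] yaw 86.89 tilt [-0.  0. -1.] w 0.0638 F [ 0.1 -0.2 -1.8] t 14.05
turn -0.002 then units x,y,z [-0.396 -2.824  5.402]
```

>>> carry_out(steps="1 -0.13 -0.94 0 0;1 -0.13 -0.94 0 0;1 -0.13 -0.94 0 0;1 0 0 1 0;1 0 0 1 0;1 0 0 1 0;1 0 0 1 0;1 0 0 0.7 0;1 0 0 0 0;1 0 0 0 0")

```text
clock: 15.3
ee_pos: [0.5772, -0.3707, 0.0394]
tool_rot: [0.027, 1.0, -0.0, 0.001]
ft_force: [0.2, -0.6, -1.5]
grip_width: 0.064
```

```bash
python3 to.py 0.577 -0.3718 0.0205 86.9
```

```text
pos [ 0.5772 -0.3707  0.0394] yaw 86.88 tilt [ 0.001 -0.001 -1.   ] w 0.064 F [ 0.2 -0.6 -1.5] t 15.3
turn -0.004 then units x,y,z [ 0.004 -0.046  0.755]
```

>>> carry_out(steps="1 0 -0.04 0.4 0;1 0 0 0.2 0;1 0 0 0.1 0;1 0 0 0.05 0;1 0 0 0 0;-0.7 0 0 0 0;-0.7 0 0 0 0;-0.7 0 0 0 0;-0.7 0 0 -0.5 0;-0.7 0 0 -1 0")

```text
clock: 16.55
ee_pos: [0.576, -0.3707, 0.0564]
tool_rot: [0.027, 1.0, 0.001, -0.001]
ft_force: [0.6, 0.2, 0.5]
grip_width: 0.0745
```

```bash
python3 to.py 0.4425 -0.1858 0.09 86.9; python3 - <<'E'
from h import *
snap("scene","b0.png",(110,210,240,340),4.5)
E
```

```text
pos [ 0.576  -0.3707  0.0564] yaw 86.88 tilt [-0.002  0.002 -1.   ] w 0.0745 F [0.6 0.2 0.5] t 16.55
turn -0.003 then units x,y,z [ 5.732  7.095 -1.345]
```

View pics/b0.png

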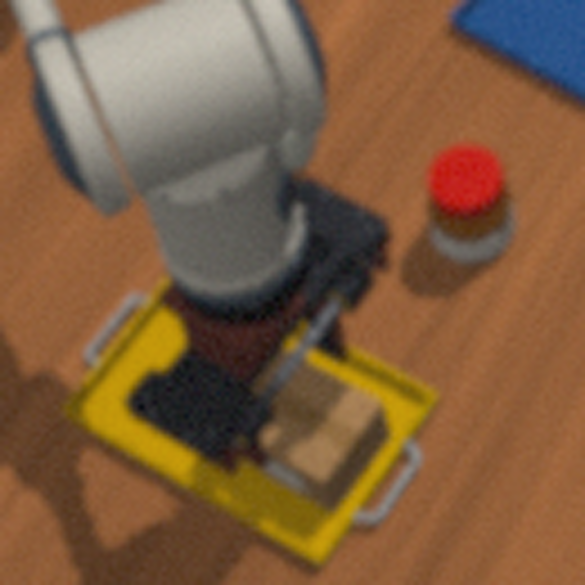

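The brown carton sits released in the yellow tray (crop 325,430). Crucible next; the white carton goes back last.

>>> carry_out(steps="-1 0 0 -1 0;-1 0 0 -1 0;-1 0.717 0.887 0 0;-1 0.717 0.887 0 0;-1 0.717 0.887 0 0;-1 0.717 0.887 0 0;-1 0.717 0.887 0 0;-1 0.717 0.887 0 0;-1 0.717 0.887 0 0;-1 0.717 0.887 0 0")

```text
clock: 17.85
ee_pos: [0.4427, -0.1856, 0.1075]
tool_rot: [0.027, 1.0, -0.0, 0.001]
ft_force: [-0.4, 0.1, -0.0]
grip_width: 0.0875
```

```bash
python3 to.py 0.4425 -0.1858 0.027 86.9
```

```text
pos [ 0.4427 -0.1856  0.1075] yaw 86.88 tilt [ 0.001 -0.001 -1.   ] w 0.0875 F [-0.4  0.1 -0. ] t 17.85
turn -0.003 then units x,y,z [ 0.009 -0.01   3.221]
```

>>> carry_out(steps="-1 0 0 1 0;-1 0 0 1 0;-1 0 0 0.9 0;-1 0 0 0.3 0;1 0 0 0 0;1 0 0 0 0;1 0 0 0 0;1 0 0 0 0;1 0 0 0 0;1 0 0 0 0", force=12)

```text
clock: 19.1
ee_pos: [0.4434, -0.1862, 0.0274]
tool_rot: [0.027, 1.0, -0.0, 0.0]
ft_force: [-0.3, 0.7, 2.1]
grip_width: 0.0479
```

```bash
python3 to.py 0.470 -0.366 0.13 86.9
```

```text
pos [ 0.4434 -0.1862  0.0274] yaw 86.89 tilt [ 0.001 -0.    -1.   ] w 0.0479 F [-0.3  0.7  2.1] t 19.1
turn -0.002 then units x,y,z [-1.452 -7.123 -4.105]
```

>>> carry_out(steps="1 0 0 -0.6 0;1 0 0 -0.9 0;1 -0.18 -0.89 -0.9 0;1 -0.18 -0.89 -0.6 0;1 -0.18 -0.89 0 0;1 -0.18 -0.89 0 0;1 -0.18 -0.89 0 0;1 -0.18 -0.89 0 0;1 -0.18 -0.89 0 0;1 -0.18 -0.89 0 0")

```text
clock: 20.35
ee_pos: [0.4689, -0.3668, 0.1007]
tool_rot: [0.027, 1.0, 0.001, -0.001]
ft_force: [0.9, 0.6, -1.7]
grip_width: 0.0478
```

>>> carry_out(steps="1 0 0 0 0;1 0 0 0.8 0;1 0 0 0.8 0;1 0 0 0.7 0;1 0 0 0.4 0;1 0 0 0.1 0;1 0 0 0 0;1 0 0 0 0;1 0 0 0 0;1 0 0 0 0")

```text
clock: 21.6
ee_pos: [0.4695, -0.366, 0.0323]
tool_rot: [0.027, 1.0, -0.0, 0.0]
ft_force: [0.2, 0.3, -0.6]
grip_width: 0.0476
```

```bash
python3 to.py 0.470 -0.366 0.0304 86.9
```

```text
pos [ 0.4695 -0.366   0.0323] yaw 86.88 tilt [ 0. -0. -1.] w 0.0476 F [ 0.2  0.3 -0.6] t 21.6
turn -0.003 then units x,y,z [-0.021  0.002  0.075]
```

Lower the last 2 mm, release and go up.

>>> carry_out(steps="1 0 0 0.07 0;1 0 0 0.03 0;1 0 0 0 0;-0.7 0 0 0 0;-0.7 0 0 0 0;-0.7 0 0 0 0;-0.7 0 0 0 0;-0.7 0 0 -0.6 0;-0.7 0 0 -1 0;-0.7 0 0 -1 0")

```text
clock: 22.85
ee_pos: [0.4695, -0.366, 0.0963]
tool_rot: [0.027, 1.0, -0.0, 0.0]
ft_force: [-0.3, -1.2, 0.0]
grip_width: 0.0744
```

```bash
python3 to.py 0.592 -0.184 0.13 86.9
```

```text
pos [ 0.4695 -0.366   0.0963] yaw 86.89 tilt [ 0.001 -0.001 -1.   ] w 0.0744 F [-0.3 -1.2  0. ] t 22.85
turn -0.003 then units x,y,z [-4.5    7.534 -1.348]
```

>>> carry_out(steps="-1 0 0 -0.7 0;-1 0 0 -0.7 0;-1 -0.563 0.942 0 0;-1 -0.563 0.942 0 0;-1 -0.563 0.942 0 0;-1 -0.563 0.942 0 0;-1 -0.563 0.942 0 0;-1 -0.563 0.942 0 0;-1 -0.563 0.942 0 0;-1 -0.563 0.942 0 0")

```text
clock: 24.1
ee_pos: [0.5923, -0.1831, 0.1295]
tool_rot: [0.027, 1.0, 0.0, -0.0]
ft_force: [0.4, -0.7, -0.5]
grip_width: 0.0878
```

```bash
python3 to.py 0.592 -0.184 0.022 86.9;python3 - <<'E'
from h import *
snap("scene","b1.png",(110,170,270,340),3.5)
E
```

```text
pos [ 0.5923 -0.1831  0.1295] yaw 86.88 tilt [-0.001  0.    -1.   ] w 0.0878 F [ 0.4 -0.7 -0.5] t 24.1
turn -0.003 then units x,y,z [ 0.011 -0.038  4.299]
```

View pics/b1.png

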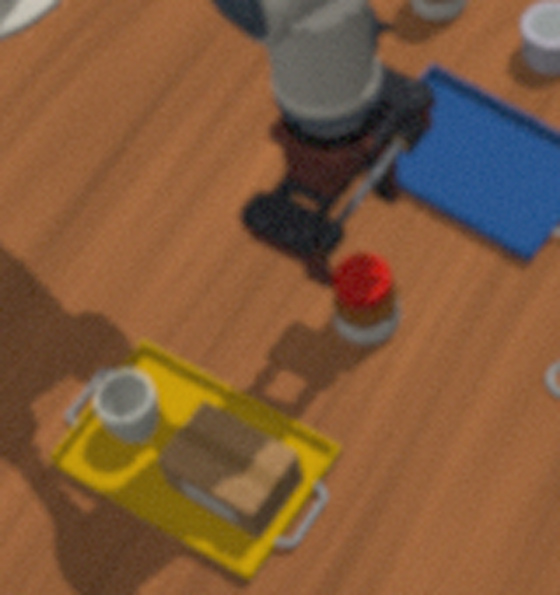

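The crucible (125,405) and brown carton (235,465) stand in the yellow tray, and the gripper is over the red jar (363,290). I'll go down and grip.

>>> carry_out(steps="-1 0 -0.03 0.9 0;-1 0 0 0.9 0;-1 0 0 0.9 0;-1 0 0 0.9 0;-1 0 0 0.6 0;1 0 0 0.1 0;1 0 0 0 0;1 0 0 0 0;1 0 0 0 0;1 0 0 0 0", force=20)

```text
clock: 25.4
ee_pos: [0.5927, -0.1846, 0.0232]
tool_rot: [0.027, 1.0, -0.0, 0.001]
ft_force: [0.6, 0.9, 4.1]
grip_width: 0.0569
```

```bash
python3 to.py 0.648 0.0053 0.10 82.4
```

```text
pos [ 0.5927 -0.1846  0.0232] yaw 86.9 tilt [ 0.002 -0.    -1.   ] w 0.0569 F [0.6 0.9 4.1] t 25.4
turn 0.899 then units x,y,z [-1.189  7.821 -3.074]
```

>>> carry_out(steps="1 0 0 -0.2 0;1 0 0 -0.7 0.3;1 0 0 -0.9 0.3;1 0 0 -0.8 0.3;1 -0.13 0.87 -0.5 0;1 -0.13 0.87 0 0;1 -0.13 0.87 0 0;1 -0.13 0.87 0 0;1 -0.13 0.87 0 0;1 -0.13 0.87 0 0")

```text
clock: 26.65
ee_pos: [0.6288, -0.0562, 0.099]
tool_rot: [0.066, 0.998, 0.0, -0.0]
ft_force: [-0.2, 0.0, -2.0]
grip_width: 0.057
```

>>> carry_out(steps="1 -0.13 0.87 0 0;1 -0.13 0.87 0 0;1 -0.13 0.87 0 0;1 0 0 0 0;1 0 0 0.8 0;1 0 0 0.8 0;1 0 0 0.7 0;1 0 0 0.4 0;1 0 0 0 0;1 0 0 0 0")

```text
clock: 27.9
ee_pos: [0.6474, 0.0054, 0.0327]
tool_rot: [0.066, 0.998, 0.0, 0.001]
ft_force: [-0.0, 0.3, -1.8]
grip_width: 0.0567
```

```bash
python3 to.py 0.648 0.0053 0.0262 82.4
```

```text
pos [0.6474 0.0054 0.0327] yaw 82.38 tilt [ 0.001 -0.    -1.   ] w 0.0567 F [-0.   0.3 -1.8] t 27.9
turn -0.004 then units x,y,z [-0.025 -0.003  0.261]
```

>>> carry_out(steps="1 0 0 0.15 0;1 0 0 0.1 0;1 0 0 0.02 0;1 0 0 0 0;-0.7 0 0 0 0;-0.7 0 0 0 0;-0.7 0 0 0 0;-0.7 0 0 -0.6 0;-0.7 0 0 -1 0;-0.7 0 0 -1 0")

```text
clock: 29.15
ee_pos: [0.6471, 0.0055, 0.092]
tool_rot: [0.066, 0.998, 0.0, 0.0]
ft_force: [0.8, -0.3, -0.2]
grip_width: 0.0747
```

```bash
python3 to.py 0.601 0.169 0.12 82.4
```

```text
pos [0.6471 0.0055 0.092 ] yaw 82.38 tilt [ 0.001 -0.    -1.   ] w 0.0747 F [ 0.8 -0.3 -0.2] t 29.15
turn -0.004 then units x,y,z [ 2.693  6.238 -1.121]
```

>>> carry_out(steps="-1 0 0 -1 0;-1 0.385 0.891 0 0;-1 0.385 0.891 0 0;-1 0.385 0.891 0 0;-1 0.385 0.891 0 0;-1 0.385 0.891 0 0;-1 0.385 0.891 0 0;-1 0.385 0.891 0 0;-1 0 0 0.5 0;-1 0 0 0 0")

```text
clock: 30.4
ee_pos: [0.5995, 0.169, 0.1]
tool_rot: [0.066, 0.998, -0.001, -0.002]
ft_force: [-0.8, -0.5, 0.8]
grip_width: 0.0877
```

```bash
python3 to.py 0.601 0.169 0.017 82.4
```

```text
pos [0.5995 0.169  0.1   ] yaw 82.43 tilt [-0.004 -0.001 -1.   ] w 0.0877 F [-0.8 -0.5  0.8] t 30.4
turn 0.006 then units x,y,z [-0.061  0.008  3.319]
```

>>> carry_out(steps="-1 -0.04 0 1 0;-1 0 0 1 0;-1 0 0 0.9 0;-1 0 0 0.4 0;-1 0 0 0 0;1 0 0 0 0;1 0 0 0 0;1 0 0 0 0;1 0 0 0 0;1 0 0 0 0", force=15)

```text
clock: 31.65
ee_pos: [0.6022, 0.1692, 0.0211]
tool_rot: [0.066, 0.998, 0.0, 0.001]
ft_force: [-1.0, 0.7, 3.9]
grip_width: 0.0616
```

```bash
python3 to.py 0.5504 0.0181 0.09 82.4
```

```text
pos [0.6022 0.1692 0.0211] yaw 82.39 tilt [ 0.001  0.001 -1.   ] w 0.0616 F [-1.   0.7  3.9] t 31.65
turn -0.002 then units x,y,z [ 1.256 -6.263 -2.758]
```

>>> carry_out(steps="1 0 0 -0.2 0;1 0 0 -0.7 0;1 0 0 -0.9 0;1 0.18 -0.895 -0.8 0;1 0.18 -0.895 0 0;1 0.18 -0.895 0 0;1 0.18 -0.895 0 0;1 0.18 -0.895 0 0;1 0.18 -0.895 0 0;1 0.18 -0.895 0 0")

```text
clock: 32.9
ee_pos: [0.549, 0.0163, 0.0847]
tool_rot: [0.067, 0.998, -0.0, -0.0]
ft_force: [0.3, -0.1, -0.5]
grip_width: 0.0618
```

>>> carry_out(steps="1 0 0 0 0;1 0 0 0.7 0;1 0 0 0.7 0;1 0 0 0.5 0;1 0 0 0.3 0;1 0 0 0 0;1 0 0 0 0;1 0 0 0 0;1 0 0 0 0;1 0 0 0 0")

```text
clock: 34.15
ee_pos: [0.5499, 0.0178, 0.0304]
tool_rot: [0.066, 0.998, -0.0, 0.0]
ft_force: [0.3, -0.4, -1.1]
grip_width: 0.0619
```

```bash
python3 to.py 0.5504 0.0181 0.0236 82.4
```

```text
pos [0.5499 0.0178 0.0304] yaw 82.38 tilt [ 0. -0. -1.] w 0.0619 F [ 0.3 -0.4 -1.1] t 34.15
turn -0.003 then units x,y,z [-0.018  0.016  0.271]
```

>>> carry_out(steps="1 0 0 0.14 0;1 0 0 0.1 0;1 0 0 0.03 0;1 0 0 0 0;-0.7 0 0 0 0;-0.7 0 0 0 0;-0.7 0 0 0 0;-0.7 0 0 0 0;-0.7 0 0 -1 0;-0.7 0 0 -1 0")

```text
clock: 35.4
ee_pos: [0.5495, 0.0178, 0.0735]
tool_rot: [0.066, 0.998, -0.0, -0.001]
ft_force: [0.9, -0.7, 0.1]
grip_width: 0.0747
```

```bash
python3 to.py 0.3615 0.299 0.16 90.5
```

```text
pos [0.5495 0.0178 0.0735] yaw 82.38 tilt [-0.001  0.    -1.   ] w 0.0747 F [ 0.9 -0.7  0.1] t 35.4
turn -1.623 then units x,y,z [ 7.422 11.312 -3.459]
```

>>> carry_out(steps="-1 0 0 -0.8 -0.54;-1 0 0 -0.8 -0.54;-1 0 0 -0.9 -0.54;-1 0.618 0.943 0 0;-1 0.618 0.943 0 0;-1 0.618 0.943 0 0;-1 0.618 0.943 0 0;-1 0.618 0.943 0 0;-1 0.618 0.943 0 0;-1 0.618 0.943 0 0")

```text
clock: 36.65
ee_pos: [0.4397, 0.1826, 0.1359]
tool_rot: [-0.004, 1.0, 0.0, 0.0]
ft_force: [0.4, 0.1, 0.7]
grip_width: 0.0878
```

```bash
python3 to.py 0.3615 0.299 0.09 90.5;python3 - <<'E'
from h import *
im=imaging.snapshot("top")[:,:,::-1]
cv2.imwrite("pics/d1.png",cv2.resize(im[160:310,75:295],None,fx=3.6,fy=3.6,interpolation=cv2.INTER_CUBIC))
E
```

```text
pos [0.4397 0.1826 0.1359] yaw 90.48 tilt [ 0.  0. -1.] w 0.0878 F [0.4 0.1 0.7] t 36.65
turn -0.004 then units x,y,z [3.087 4.682 1.836]
```

View pics/d1.png

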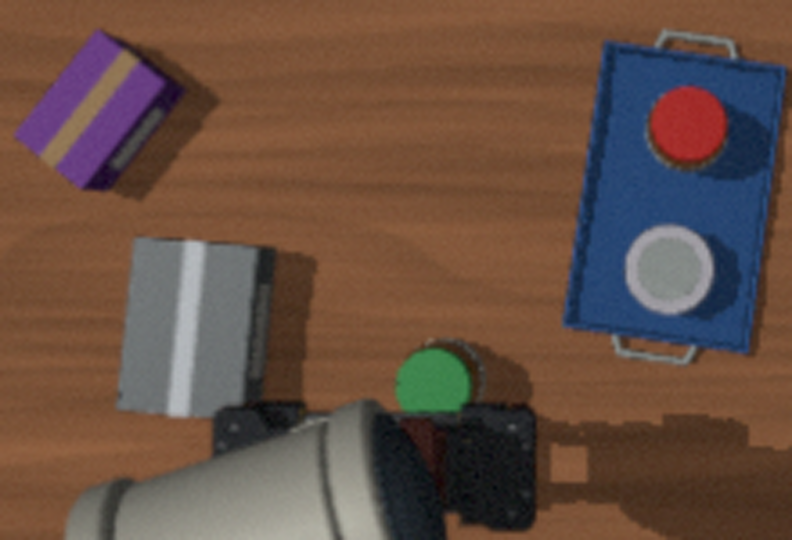

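Jar (688,125) and tin (670,268) stand upright in the blue tray. The grey carton is unmoved at (190,325). Now for the white carton.

>>> carry_out(steps="-1 0.617 0.936 0 0;-1 0.617 0.936 0 0;-1 0.617 0.936 0 0;-1 0.617 0.936 0 0;-1 0.617 0.936 0 0;-1 0 0 1 0;-1 0 0 1 0;-1 0 0 1 0;-1 0 0 0.6 0;-1 0 0 0 0")

```text
clock: 37.95
ee_pos: [0.3617, 0.2977, 0.0448]
tool_rot: [-0.004, 1.0, -0.001, -0.001]
ft_force: [-0.0, 0.1, 0.0]
grip_width: 0.0878
```

```bash
python3 to.py 0.3615 0.299 0.0105 90.5;python3 - <<'E'
from m import *
rect("grey",[(135,238),(258,246),(243,417),(119,410)],3.6,75,160,.055)
E
```

```text
pos [0.3617 0.2977 0.0448] yaw 90.48 tilt [-0.002 -0.001 -1.   ] w 0.0878 F [-0.   0.1  0. ] t 37.95
turn -0.005 then units x,y,z [0.008 0.052 1.374]
grey c [0.5047 0.3501] ang 01,32,12,03 [-93.2 -92.4 176.5 176.6] len [0.0869 0.0868 0.1179 0.119 ]
```

>>> carry_out(steps="-1 0 0.04 0.9 0;-1 0 0 0.45 0;-1 0 0 0 0;1 0 0 0 0;1 0 0 0 0;1 0 0 0 0;1 0 0 0 0;1 0 0 0 0;1 0 0 0 0;1 0 0 0 0", force=15)

```text
clock: 39.2
ee_pos: [0.3622, 0.2993, 0.0122]
tool_rot: [-0.004, 1.0, 0.0, 0.0]
ft_force: [-0.3, -0.1, 1.4]
grip_width: 0.0439
```

```bash
python3 to.py 0.5043 0.3505 0.0655 86.3
```

```text
pos [0.3622 0.2993 0.0122] yaw 90.49 tilt [ 0.  0. -1.] w 0.0439 F [-0.3 -0.1  1.4] t 39.2
turn 0.837 then units x,y,z [-5.541  2.412 -2.131]
```

>>> carry_out(steps="1 0 0 -0.8 0;1 0 0 -1 0.42;1 0 0 -1 0.42;1 0 0 -1 0;1 -0.923 0.402 0 0;1 -0.923 0.402 0 0;1 -0.923 0.402 0 0;1 -0.923 0.402 0 0;1 -0.923 0.402 0 0;1 -0.923 0.402 0 0")

```text
clock: 40.45
ee_pos: [0.5048, 0.3506, 0.1065]
tool_rot: [0.032, 0.999, -0.0, -0.0]
ft_force: [0.0, -1.0, -0.4]
grip_width: 0.0443
```

>>> carry_out(steps="1 0 0 0 0;1 0 0 0.6 0;1 0 0 0.5 0;1 0 0 0.3 0;1 0 0 0 0;1 0 0 0 0;1 0 0 0 0;1 0 0 0 0;1 0 0 0 0;1 0 0 0 0")

```text
clock: 41.7
ee_pos: [0.5042, 0.3505, 0.0722]
tool_rot: [0.032, 0.999, 0.0, 0.0]
ft_force: [0.6, 0.4, -0.0]
grip_width: 0.0441
```

```bash
python3 to.py 0.5043 0.3505 0.0675 86.3
```

```text
pos [0.5042 0.3505 0.0722] yaw 86.28 tilt [ 0.  0. -1.] w 0.0441 F [ 0.6  0.4 -0. ] t 41.7
turn -0.004 then units x,y,z [-0.002  0.002  0.186]
```

>>> carry_out(steps="1 0 0 0.12 0;1 0 0 0.08 0;1 0 0 0 0;1 0 0 0 0;-1 0 0 0 0;-1 0 0 0 0;-1 0 0 0 0;-1 0 0 -0.5 0;-1 0 0 -1 0;-1 0 0 -1 0")

```text
clock: 42.95
ee_pos: [0.5043, 0.3505, 0.1312]
tool_rot: [0.032, 0.999, 0.0, 0.0]
ft_force: [1.0, 0.2, 0.1]
grip_width: 0.0875
```

>>> carry_out(steps="-1 0 0 -1 0;-1 0 0 -1 0;-1 1 0 0 0;-1 1 0 0 0;-1 1 0 0 0;-1 1 0 0 0;-1 1 0 0 0;-1 1 0 0 0;-1 0 0 0 0;-1 0 0 0 0")

```text
clock: 44.2
ee_pos: [0.3552, 0.3602, 0.1803]
tool_rot: [0.032, 0.999, 0.0, 0.001]
ft_force: [0.5, -0.5, 0.4]
grip_width: 0.0883
```

```bash
python3 - <<'E'
from h import *
snap("top","e1.png",(75,150,450,310),2.13);snap("top","e2.png",(85,200,185,285),7);snap("scene","e3.png",(100,90,320,350),2.3)
E
```

```text
(no output)
```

View pics/e1.png

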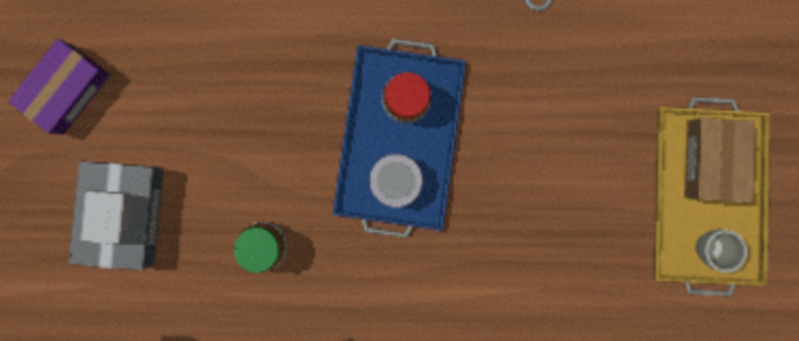

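View pics/e2.png

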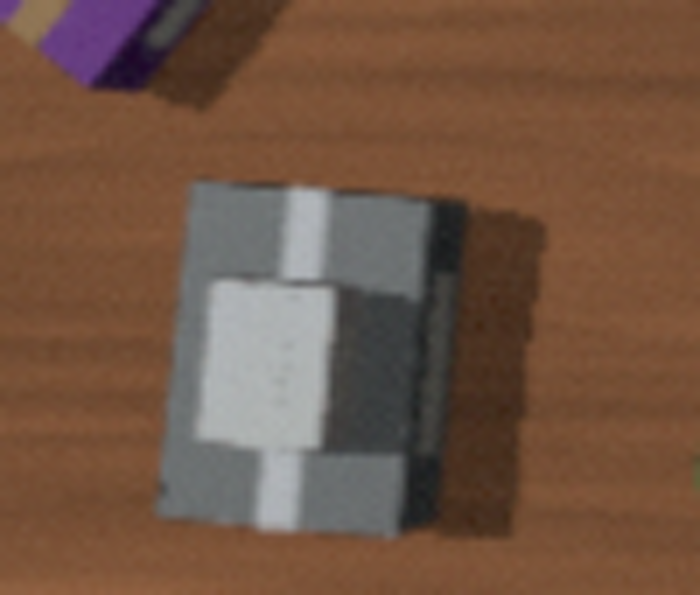

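View pics/e3.png

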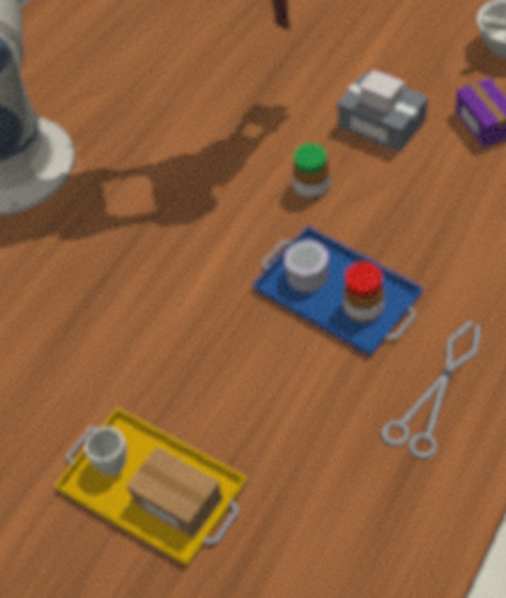

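```bash
python3 - <<'E'
from m import *
rect("white",[(210,282),(337,287),(323,450),(196,440)],7,85,200,.091)
rect("grey",[(190,183),(433,200),(401,535),(158,516)],7,85,200,.055)
E
```

```text
white c [0.5039 0.3493] ang 01,32,12,03 [-91.6 -93.7 176.8 176.8] len [0.0443 0.0443 0.0557 0.0541]
grey c [0.5044 0.3508] ang 01,32,12,03 [-93.4 -93.6 176.1 176.4] len [0.0884 0.0876 0.1189 0.1186]
```

The white carton is within 1.5 mm and about 1° of the grey one, which did not move. Both kits stand upright in their trays, so I'm handing in.

```bash
python3 -c "
from h import *
print(read_state()['clock'],sign_off())"
```

```text
the job is handed in; nothing more can be done
44.35 None
```

The job is done and handed in at 44.35 s of the allowed 147 s. I set the white carton on the bench first. Then I put the brown carton and crucible on the yellow tray, and the red-capped jar and tin on the blue tray. Last, I put the white carton back on the grey one.

In the final pictures all four kit items stand upright inside their trays. The white carton measures about 1.5 mm and 1° from the middle and line of the grey carton, and the grey carton's measured pose is unchanged within about 1 mm. The green-capped jar and the tongs look untouched, but I did not measure them again. The arm finished clear of everything, and the wrist forces I read were at most about 4 N. No check failed or disagreed.

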